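# Hardness probe on a clamped specimen

### The arm

A 6-joint arm with a two-finger parallel gripper is mounted at the origin on the work surface. World frame = base frame: x ahead of the robot, y to its left, z up, the work surface at z = 0. Lengths are in m, angles in rad, forces in N, time in s.
With the tool pointing down it reaches from about 0.425 to 0.95 m from the base axis. Payload 3.5 kg.
Tool frame: the origin (TCP) lies at the very end of the fingers, on their centre line; the grasp point (between the pads) lies 19 mm behind it; z points along the fingers, y is the line along which they close (so a half turn about z gives the same grasp; the last joint's range is limited). The gripper opens to 85 mm and grips with 20 to 120 N. Pads are 22 mm wide; open, the fingers measure 114 mm over their backs; the gripper's body (76 mm by 85 mm) begins 54 mm behind the grasp point. The pads swing forward as they close: fully open they stand 13 mm farther back than shut.
Start: joints at [1.134, 0.286, 1.577, -0, 1.279, -0.15], TCP at [0.191, 0.647, 0.231] pointing down, gripper open.
Joint ranges: [-2.77, 2.77], [-0.9, 2.22], [0.21, 2.48], [-1.53, 4.67], [0.24, 2.81], [-2.84, 2.84]. Speed limits (rad/s): [2.79, 2.79, 3.14, 3.14, 3.14, 3.14].

### API

Orientations are given as a unit quaternion [x, y, z, w].
In Python, from plant import get_state, read_camera, sign_off, recognise gives the robot as it stands.
- The arm moves only by the tool arm_command, never from a script. Its argument "steps" is a list of rows, each an object with "translation": the shift along the tool's x, y, z scaled (see below), a list of three; "twist": the turn, a rotation vector about the tool's x, y, z scaled (see below), a list of three; "fingers": the opening, from -1 (shut) to 1 (fully open). In form: [{"translation": [x, y, z], "twist": [rx, ry, rz], "fingers": fingers}, ...]. A call has 1 to 5 rows; each row is the pose to reach, as a shift and turn from the pose commanded when the call began, along the tool's axes at that moment; what a row does not reach only later rows make up. The controller multiplies each number of a shift by 75 cm and each number of a turn by 60 degrees. A row lasts 1/8 s, in which the tool goes at most 62.5 mm and 10.7 degrees, less where a joint would pass 70% of its speed; a pose out of reach is approached as far as the arm can. A call with a number of a shift or a turn outside -1 to 1 is refused whole. A call with a gripper value outside its range is refused whole. The fingers move at their own pace and stop on an object; "grip_force" is the grip in N (left out, the last holds). Time passes only in rows, so rows that repeat a pose let the fingers close. It gives the time, the measured TCP pose, the force, the opening and the grip force at its end, in the units of the state.
- get_state(): the state, without advancing time (a new reading comes with each control period).
- read_camera(name): name is "side" or "top" or "wrist"; returns a dict with "pixels" (384x512x3 uint8, red, green, blue), "K" (3x3 intrinsics, pixels), "k1" (the pictures are not rectified: a ray, as slopes to the right and down, at radius r is drawn at 1 + k1 r^2 times it, then the intrinsics apply), "R" (3x3) and "t" (3): a world point X has camera coordinates R X + t; the wrist camera has in their place "T_tool_cam" (4x4, takes a point from camera to tool coordinates, whose origin is the TCP and whose axes are the flange's). Camera axes: x right, y down, z forward; pixel columns grow to the right and rows downward; lengths in m; the calibration is good to about 2 mm. A picture is of the moment at which its call begins: read the wrist's pose just before it. There is no depth.
- sign_off(): hands the job in; it is judged then, once.
Trained networks look in a picture, given as the dict that the camera call returned (one of the last four; its "shot" number tells which), for a name from the list of things; names that differ only in an ending like _2 or _b are one class to them, and where a whole thing is asked for, a point or a joint stands for the part that bears it (a point fixed in the world has none). Each returns a list of dicts, best first, with "conf" (0 to 1); they miss things now and then, are a little off and sometimes report something else, mostly with a low value. They report only what shows in the picture. A call takes as long as a camera call. They do not tell look-alikes from the thing itself.
- recognise(picture, query): "point" ([row, column] in pixels, amid what is visible of it).
The state is a dict: "time": time; "qpos": joint angles; "dq": joint speeds; "joint_efforts": joint torques, N m; "eef_pos": TCP position; "tcp_rot": TCP orientation; "contact_force": force on the tool from outside, world axes, zero at the start; "wrist_torque": the same for the moment, N m; "opening": opening from 0.0 (shut) to 1.0 (fully open); "finger_force": force on a finger pad.
Only numpy, scipy, OpenCV 4.12 (cv2) and the standard library are available. Lean on these libraries where they do the work, as an engineer would, in place of code of your own. Each camera call takes 0.05 s, during which the arm holds its last target. There are 200 camera calls.

### The job

Turn the specimen holder's lock collar clockwise (seen from above) by its lever until it is fully home at its locked stop; only then take the sprung hardness probe out of its stand and set its tip inside the ring scribed on the specimen's sloping face, with the probe square to that face and pressed gently, so that its spring tip is pushed about half way in. Finish while holding it there: the program ends with the probe still in the gripper and pressed on the mark, the collar still locked. Do not disturb the other things on the table.

Things in the scene. Friction and masses are not known exactly. Their poses are not given: they have to be found in the camera images.
- holder: specimen holder, fixed, left or right: grey base 150 x 150 x 16 mm with housing, collar and specimen. Origin: centre of its underside, on the collar's vertical axis; x points roughly away from the robot, y left, z up. All but the lever post is under 69 mm high. Two stop pins stand on the robot's side, 62 mm from the axis; the left one, by a black line, is the locked stop
- collar (a joint): turn of the lock collar (steel ring 92 mm across, top 46.5 mm above the table) about the holder's axis: 0 = open, 1.3 rad = locked, against its stop; grows clockwise seen from above. Starts between 0 and 0.35; stays where it is left; friction 0.12 N m (1.5 N at the post)
- lever_post (a point): centre of the top of the upright round steel post (12 mm diameter, 46 to 100 mm above the table) on the collar's lever (flat bar 14 mm wide, 34 to 46 mm above the table). It is 85 mm from the axis, on the robot's side; in the holder's frame at polar angle pi + 0.65 - (collar value), so it travels from the robot's right to its left
- spot (a point): centre of the ring (thin dark line, 12 mm outer diameter) scribed on the specimen's face, the place to probe: 8 mm to the holder's +y side of the face's centre and 3 mm down the slope. The point's z axis is the face's outward normal, (-0.259, 0, 0.966) in the holder's frame. Small dots elsewhere are old test marks
- specimen: black round resin mount, 44 mm across, 24 mm thick, with a bare metal inset 35 mm across, fixed in the middle of the holder; its face slopes 15 degrees, down towards the robot (the holder's -x). The face's centre is on the collar's axis, 62 mm above the table. Hard, does not give. Origin: centre of its underside; z is the face's normal
- stand: grey probe stand fixed to the table in the other half: block 70 (x) x 150 (y) x 70 mm high with two upright round through holes, 25 mm across, 37.5 mm either side of its centre along its own y. Origin: centre of its underside. The probe hangs in one hole, the scraper in the other; which is which varies
- probe: hardness probe, about 165 g, hanging upright in the stand by its flange. Along its z: steel barrel 20 mm diameter, 0 to 45 mm; black flange 36 mm, 45 to 53 mm; aluminium grip barrel 26 mm, 53 to 130 mm, flat top. Origin: underside of the steel barrel; z points to the grip end. In the stand the origin is 25 mm and the top 155 mm above the table. Lift it 65 mm to clear the stand
- plunger (a joint): how far the probe's spring tip is pushed in: 0 = fully out, 0.012 m = fully in. Spring: 1.6 N to start moving, 0.4 N more per mm (4 N at 6 mm, 6.4 N at 12 mm)
- probe_tip (a point): end of the probe's spring tip (8 mm diameter steel rod with a round end), on the probe's axis; 16 mm below the probe's origin when fully out
- scraper: bystander: hand deburring tool in the other hole of the stand; shorter than the probe, with a steel flange and a bulbous wooden mushroom handle (32 mm wide, top 46 mm above its own flange underside, 116 mm above the table). Origin: centre of its underside
- test_block: bystander: flat bare steel disc, 52 mm across, 14 mm high; origin at its underside
- mount_a: bystander: small black round resin specimen mount, 32 mm across, 22 mm high, loose on the table; origin at its underside
- mount_b: bystander: a second such black resin mount, farther back; origin at its underside
- bottle: bystander: upright bottle with cap, 60 mm across, 150 mm high; origin at its underside
- brush: bystander: small brush lying near the robot, under 40 mm high
- dish: bystander: low white ceramic dish, 90 mm across, 22 mm high; origin at its underside
Things that resemble listed ones, but are neither listed nor needed, are in the scene too. What is shaped like the probe but blue, green or yellow is not meant.

How it is judged:
By the outcome, as a careful person would: the job done as asked, in the order asked, and still so for the second after the job is handed in, while the arm keeps its last pose, push and grip.
It also fails if it takes over 61 s, if anything falls off the work surface, if the arm or the gripper's body presses on something with over 40 N, if the wrist force passes 120 N, or if a joint passes its speed limit or range.

## Working session

There is one attempt and no reset: what is moved stays moved. The work goes in short steps, Python scripts to look and compute and a tool call to move; the robot and the scene stay as the last step left them, time stands still between calls to the robot, and variables do not carry over. Pictures are saved under pics/ and viewed, at most 10 in all, crops included, and the job is handed in when it is done.

Besides the shell and the picture viewer there is one more tool, called after ">>>" by a JSON object that holds its "op" and its "data", one argument or row to a line. arm_command: Moves the arm, as the interface text tells. Shifts and turns lie within -1 to 1; 1 stands for 75 cm of shift or 60 degrees of turn. Its arguments: {"type":"object","properties":{"steps":{"type":"array"},"grip_force":{"type":"number"}},"required":["steps"]}

```bash
mkdir -p pics; ls; cat > h.py <<'E'
import numpy as np, cv2, json
from scipy.spatial.transform import Rotation as Rn
from plant import get_state, read_camera, sign_off, recognise
def save(c,name): cv2.imwrite('pics/'+name,c['pixels'][:,:,::-1])
def ray(c,px,st=None):
    """px=[row,col] -> origin, dir in world"""
    K=c['K']; d=np.array([(px[1]-K[0][2])/K[0][0],(px[0]-K[1][2])/K[1][1]])
    u=d.copy()
    for _ in range(30): u=d/(1+c['k1']*(u@u))
    v=np.array([u[0],u[1],1.])
    if 'R' in c: R=np.array(c['R']);return -R.T@np.array(c['t']),R.T@v
    T=np.array(c['T_tool_cam']);Q=Rn.from_quat(st['tcp_rot']).as_matrix()
    return Q@T[:3,3]+np.array(st['eef_pos']),Q@T[:3,:3]@v
def atz(c,px,z,st=None):
    o,v=ray(c,px,st); return o+v*(z-o[2])/v[2]
def proj(c,X,st=None):
    X=np.array(X,float)
    if 'R' in c: p=np.array(c['R'])@X+np.array(c['t'])
    else:
        Q=Rn.from_quat(st['tcp_rot']).as_matrix();T=np.array(c['T_tool_cam'])
        p=T[:3,:3].T@(Q.T@(X-np.array(st['eef_pos']))-T[:3,3])
    u=p[:2]/p[2];u=u*(1+c['k1']*(u@u));K=c['K']
    return np.array([K[1][1]*u[1]+K[1][2],K[0][0]*u[0]+K[0][2]])
def tri(rays):
    A=np.zeros((3,3));b=np.zeros(3)
    for o,v in rays:
        v=v/np.linalg.norm(v);P=np.eye(3)-np.outer(v,v);A+=P;b+=P@o
    return np.linalg.solve(A,b)
E
python3 - <<'E'
from h import *
print(get_state())
for n in ['top','side']:
    c=read_camera(n);save(c,n+'0.png')
    print(n,c['K'],c['k1'],-np.array(c['R']).T@np.array(c['t']))
    for q in ['holder','lever_post','spot','specimen','stand','probe','scraper','bottle','test_block','dish']:
        print(q,[(np.round(d['point']).tolist(),round(d['conf'],2)) for d in recognise(c,q)[:3]])
im=np.vstack([cv2.imread('pics/top0.png'),cv2.imread('pics/side0.png')])
cv2.imwrite('pics/both0.png',cv2.resize(im,(400*1,600)))
E
```

```text
pics
{'time': 0.0, 'qpos': array([ 1.13405347e+00,  2.87184917e-01,  1.57819101e+00, -1.11415019e-05,
        1.27860966e+00, -1.49998426e-01]), 'dq': array([ 0.00093516, -0.00018133,  0.00096843, -0.00082365,  0.00135125,
        0.00052183]), 'joint_efforts': array([-2.50915737e-04, -4.05982876e+01, -2.92627949e+01, -1.25187598e-04,
        5.88001116e-03,  8.79001192e-06]), 'eef_pos': array([0.19059928, 0.64683721, 0.22992677]), 'tcp_rot': array([ 1.42879841e-01,  9.89739319e-01, -1.14688831e-03, -3.40889658e-04]), 'contact_force': array([-0.13443077, -0.42363144,  0.10897727]), 'wrist_torque': array([-0.06431665, -0.01842571, -0.04540863]), 'finger_force': 0.0, 'opening': 1.000264901652962}
top [[363.28644736   0.         258.52717632]
 [  0.         363.28644736 194.86237307]
 [  0.           0.           1.        ]] -0.03210440826400558 [ 0.40311613 -0.03191191  1.01417533]
holder [([222.0, 330.0], 0.8)]
lever_post [([228.0, 339.0], 0.88), ([217.0, 332.0], 0.41)]
spot [([219.0, 334.0], 0.54)]
specimen [([216.0, 336.0], 0.54)]
stand [([197.0, 191.0], 0.67)]
probe [([154.0, 201.0], 0.78), ([192.0, 198.0], 0.76), ([233.0, 213.0], 0.71)]
scraper [([187.0, 171.0], 0.65)]
bottle [([130.0, 287.0], 0.72), ([135.0, 252.0], 0.66)]
test_block [([185.0, 258.0], 0.76)]
dish [([228.0, 336.0], 0.68), ([141.0, 338.0], 0.6), ([192.0, 196.0], 0.24)]
side [[464.14774069   0.         253.39853322]
 [  0.         464.14774069 195.41166023]
 [  0.           0.           1.        ]] -0.03329969597608517 [ 0.24119024 -0.49067436  0.77678656]
holder [([295.0, 283.0], 0.56)]
lever_post [([294.0, 277.0], 0.93), ([134.0, 197.0], 0.25)]
spot [([283.0, 287.0], 0.65)]
specimen [([280.0, 286.0], 0.9)]
stand [([159.0, 197.0], 0.82)]
probe [([176.0, 173.0], 0.89), ([135.0, 197.0], 0.78), ([122.0, 240.0], 0.73)]
scraper [([122.0, 186.0], 0.52), ([172.0, 337.0], 0.22)]
bottle []
test_block [([202.0, 259.0], 0.72)]
dish [([236.0, 386.0], 0.73)]
```

```bash
python3 - <<'E'
import cv2
a=cv2.imread('pics/top0.png')[100:280,140:400];b=cv2.imread('pics/side0.png')[80:350,130:430]
a=cv2.resize(a,None,fx=3,fy=3,interpolation=cv2.INTER_CUBIC);b=cv2.resize(b,None,fx=2.2,fy=2.2,interpolation=cv2.INTER_CUBIC)
cv2.imwrite('pics/a.png',a);cv2.imwrite('pics/b.png',b);print(a.shape,b.shape)
E
```

```text
(540, 780, 3) (594, 660, 3)
```

View pics/a.png

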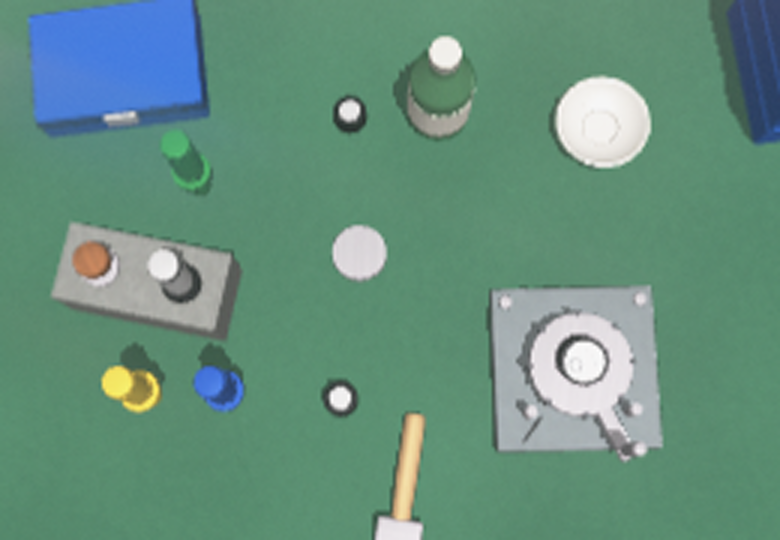

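View pics/b.png

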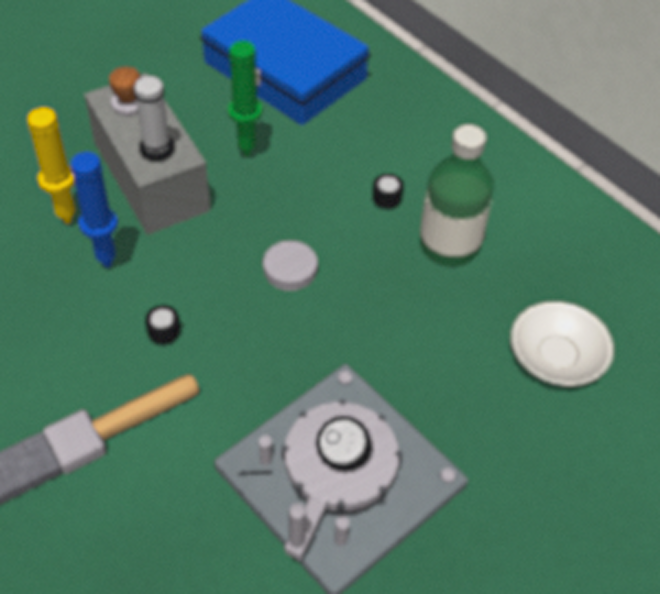

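The top view shows the holder at the right, with base corners in the crop at about (492,289), (651,286), (662,447) and (499,451). The lever post top is at (641,449), near open. The stand is at the left, with the scraper in its left hole and the grey probe in its right hole (top at (164,263)). The coloured probes are decoys. The side view agrees.

```bash
cat > fit.py <<'E'
from h import *
from scipy.optimize import least_squares
t=read_camera('top');s=read_camera('side')
T=lambda x,y:(100+(y-1)/3,140+(x-1)/3)
S=lambda x,y:(80+(y-.6)/2.2,130+(x-.6)/2.2)
def P(p,l): 
    c,n=np.cos(p[2]),np.sin(p[2]); return [p[0]+c*l[0]-n*l[1],p[1]+n*l[0]+c*l[1],l[2]]
a=.075
H=[(t,T(492,289),(a,a,.016)),(t,T(651,286),(a,-a,.016)),(t,T(662,447),(-a,-a,.016)),(t,T(499,451),(-a,a,.016)),
 (s,S(346,366),(a,a,.016)),(s,S(468,480),(a,-a,.016)),(s,S(215,462),(-a,a,.016)),
 (t,T(583,360),(0,0,.062)),(s,S(343,442),(0,0,.062))]
f=lambda p:np.concatenate([proj(c,P(p,l))-m for c,m,l in H])
h=least_squares(f,[.4,-.2,0],loss='soft_l1').x;print('holder',h);print(np.round(f(h).reshape(-1,2),1).tolist())
pp=tri([ray(t,T(641,449)),ray(s,S(298,511))]);print('post',pp)
d=pp[:2]-h[:2];print('r',np.linalg.norm(d),'collar',(np.pi+.65-(np.arctan2(d[1],d[0])-h[2]))%(2*np.pi))
G=[(t,T(72,223),(.035,.075,.07)),(t,T(234,252),(.035,-.075,.07)),(t,T(219,331),(-.035,-.075,.07)),(t,T(53,296),(-.035,.075,.07)),
 (s,S(86,94),(-.035,.075,.07)),(s,S(208,165),(.035,-.075,.07)),(s,S(146,188),(-.035,-.075,.07))]
g=lambda p:np.concatenate([proj(c,P(p,l))-m for c,m,l in G])
q=least_squares(g,[.4,.2,0],loss='soft_l1').x;print('stand',q);print(np.round(g(q).reshape(-1,2),1).tolist())
print('hole R',P(q,(0,-.0375,.155)))
print('probe',tri([ray(t,T(164,263)),ray(s,S(150,86))]),atz(t,T(164,263),.155),atz(s,S(150,86),.155))
for n,x in [('scr',(T(93,257),.116)),('bottle',(T(445,52),.15))]: print(n,atz(t,*x))
for n,m in [('green',(176,145)),('blue',(210,380)),('yel',(117,382))]: print(n,atz(t,T(*m),.14))
print('mounts',atz(t,T(340,398),.022),'brush tip',atz(t,T(413,413),.03))
E
python3 fit.py
```

```text
holder [ 0.51949622 -0.202239    0.04441369]
[[0.0, 0.2], [-0.2, 1.2], [0.5, 1.2], [0.4, 0.1], [-1.9, -0.1], [-0.6, 0.8], [-1.0, -1.2], [0.6, 1.3], [-0.2, -0.3]]
post [ 0.44401423 -0.24004306  0.09773649]
r 0.08441966075623471 collar 0.23009788808423437
stand [ 0.58744356  0.18900977 -0.16804849]
[[-0.4, 0.6], [0.1, 0.5], [-0.8, -0.1], [0.3, 0.7], [0.3, -0.4], [-1.2, 0.1], [-0.3, -1.9]]
hole R [np.float64(0.5811713563462972), np.float64(0.152038029524207), 0.155]
probe [0.58179446 0.15532712 0.1504441 ] [0.58066806 0.15440936 0.155     ] [0.5795076  0.15057555 0.155     ]
scr [0.59269341 0.22409803 0.116     ]
bottle [ 0.76777423 -0.07112762  0.15      ]
green [0.68549214 0.15366511 0.14      ]
blue [0.48811396 0.11448456 0.14      ]
yel [0.48460081 0.1901485  0.14      ]
mounts [0.48609379 0.01455175 0.022     ] brush tip [ 0.47356197 -0.0518632   0.03      ]
```

```bash
cat >> h.py <<'E'
def down(yaw_y_deg,normal=(0,0,1)):
    "tool z=-normal, tool y near horizontal angle yaw"
    n=np.array(normal,float);n/=np.linalg.norm(n);z=-n;a=np.radians(yaw_y_deg)
    y=np.array([np.cos(a),np.sin(a),0]);y-=z*(y@z);y/=np.linalg.norm(y)
    return np.column_stack([np.cross(y,z),y,z])
def plan(wps):
    "wps: list of (pos,R)"
    s=get_state();Q=Rn.from_quat(s['tcp_rot']).as_matrix()
    for p,R in wps:
        R=Q if R is None else R
        print('T',np.round(Q.T@(np.array(p)-s['eef_pos'])/.75,4).tolist(),'W',np.round(Rn.from_matrix(Q.T@R).as_rotvec()/(np.pi/3),3).tolist())
E
python3 - <<'E'
from h import *
plan([((.5,.15,.30),down(-10))])
plan([((.5,.15,.30),down(30))])
E
```

```text
T [-0.5829, -0.5195, -0.0916] W [-0.0, -0.0, 1.393]
T [-0.5829, -0.5195, -0.0916] W [-0.0, -0.0, 0.726]
```

>>> {"op": "arm_command", "data": {
  "steps": [
    {"translation": [-0.583, -0.52, -0.092], "twist": [0, 0, 0.9], "fingers": 1},
    {"translation": [-0.583, -0.52, -0.092], "twist": [0, 0, 0.9], "fingers": 0.2},
    {"translation": [-0.583, -0.52, -0.092], "twist": [0, 0, 0.9], "fingers": -0.2},
    {"translation": [-0.583, -0.52, -0.092], "twist": [0, 0, 0.9], "fingers": -0.2},
    {"translation": [-0.583, -0.52, -0.092], "twist": [0, 0, 0.9], "fingers": -0.2}
  ]
}}

```text
time: 1.82
eef_pos: [0.3554, 0.3821, 0.2684]
tcp_rot: [0.577, 0.817, 0.0, 0.0]
contact_force: [0.3, 0.1, 0.8]
opening: 0.399
finger_force: 0.0
```

```bash
python3 - <<'E'
from h import *
s=get_state();print(s['eef_pos'],s['qpos'],s['opening'])
plan([((.5,.15,.30),down(-20))])
E
```

```text
[0.35537341 0.38206701 0.26844667] [ 6.27044736e-01 -8.41128623e-02  1.90925861e+00 -1.34103885e-04
  1.31536905e+00  2.86364645e-01] 0.39860671472743453
T [-0.3561, 0.0784, -0.0421] W [0.001, -0.001, 0.659]
```

>>> {"op": "arm_command", "data": {
  "steps": [
    {"translation": [-0.356, 0.078, -0.042], "twist": [0, 0, 0.66], "fingers": -0.2},
    {"translation": [-0.356, 0.078, -0.042], "twist": [0, 0, 0.66], "fingers": -0.2},
    {"translation": [-0.356, 0.078, -0.042], "twist": [0, 0, 0.66], "fingers": -0.2},
    {"translation": [-0.356, 0.078, -0.042], "twist": [0, 0, 0.66], "fingers": -0.2},
    {"translation": [-0.356, 0.078, -0.042], "twist": [0, 0, 0.66], "fingers": -0.2}
  ]
}}

```text
time: 2.45
eef_pos: [0.5019, 0.1497, 0.3002]
tcp_rot: [0.819, 0.574, 0.001, 0.001]
contact_force: [0.2, -0.1, -0.6]
opening: 0.403
finger_force: 0.0
```

```bash
python3 - <<'E'
from h import *
s=get_state();print(s['eef_pos'],s['qpos'],s['opening'])
c=read_camera('wrist');save(c,'w1.png');print(np.round(c['T_tool_cam'],3),c['K'][0])
print('probe top px',proj(c,(.581,.153,.155),s),recognise(c,'probe'))
# half-turn yaw for post: tool y at -63 deg; hover
h=(.5195,-.2022,.0444)
plan([((.45,-.1,.22),down(-63)),((.444,-.24,.17),down(-61))])
E
```

```text
[0.50185125 0.14965791 0.30016899] [ 9.61428743e-02 -9.95121693e-02  1.86620296e+00 -4.43279271e-04
  1.37341575e+00  4.45266361e-01] 0.40262566326615284
[[ 0.001 -0.963 -0.268  0.067]
 [ 1.     0.001  0.001 -0.   ]
 [-0.    -0.268  0.963 -0.142]
 [ 0.     0.     0.     1.   ]] [308.72090094   0.         260.69752475]
probe top px [148.32216409 339.12949901] [{'point': [197.1, 258.7], 'conf': 0.94}, {'point': [107.0, 418.3], 'conf': 0.83}, {'point': [224.3, 370.0], 'conf': 0.74}, {'point': [138.6, 235.6], 'conf': 0.7}, {'point': [143.4, 327.0], 'conf': 0.58}]
T [-0.3371, 0.0492, 0.1066] W [0.001, -0.0, 0.717]
T [-0.5153, 0.1053, 0.1733] W [0.001, -0.0, 0.684]
```

View pics/w1.png

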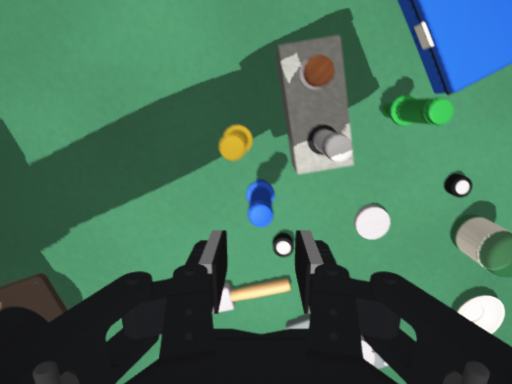

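The wrist view shows the probe top at about (col 339, row 148), exactly where my fit projects. Next, the post.

>>> {"op": "arm_command", "data": {
  "steps": [
    {"translation": [-0.337, 0.049, 0.09], "twist": [0, 0, 0.7], "fingers": -0.2},
    {"translation": [-0.337, 0.049, 0.09], "twist": [0, 0, 0.7], "fingers": -0.2},
    {"translation": [-0.337, 0.049, 0.09], "twist": [0, 0, 0.7], "fingers": -0.2},
    {"translation": [-0.515, 0.105, 0.15], "twist": [0, 0, 0.7], "fingers": -0.2},
    {"translation": [-0.515, 0.105, 0.15], "twist": [0, 0, 0.7], "fingers": -0.2}
  ]
}}

```text
time: 3.18
eef_pos: [0.4525, -0.1448, 0.2151]
tcp_rot: [0.97, 0.244, 0.001, 0.0]
contact_force: [1.5, 0.2, 0.9]
opening: 0.403
finger_force: 0.0
```

>>> {"op": "arm_command", "data": {
  "steps": [
    {"translation": [0, 0, 0], "twist": [0, 0, 0], "fingers": -0.2}
  ]
}}

```text
time: 3.3
eef_pos: [0.4515, -0.1461, 0.2135]
tcp_rot: [0.97, 0.242, -0.001, -0.001]
contact_force: [-0.2, 0.1, -0.1]
opening: 0.398
finger_force: 0.0
```

```bash
python3 - <<'E'
from h import *
s=get_state();print(s['eef_pos'],s['opening'],s['qpos'])
c=read_camera('wrist');save(c,'w2.png')
for q in ['lever_post','spot','specimen']: print(q,recognise(c,q)[:2])
h=(.5195,-.2022,.0444)
print('pred post',proj(c,(.444,-.24,.1),s),'spot',proj(c,(h[0]-.003,h[1]+.008,.061),s),'centre',proj(c,(h[0],h[1],.062),s))
plan([((.444,-.24,.17),down(-61)),((.444,-.24,.073),down(-61))])
E
```

```text
[ 0.45147683 -0.14607276  0.21354539] 0.39808839827229586 [-5.27131506e-01 -1.50256495e-01  2.07068446e+00 -1.09385723e-04
  1.22445322e+00  5.55631644e-01]
lever_post [{'point': [158.0, 331.3], 'conf': 0.66}]
spot [{'point': [141.1, 345.2], 'conf': 0.7}]
specimen [{'point': [142.1, 340.9], 'conf': 0.96}]
pred post [242.45704186 348.19256491] spot [142.33552033 337.27462878] centre [143.67679078 346.30657792]
T [-0.0726, 0.1081, 0.061] W [0.0, -0.001, -0.01]
T [-0.0727, 0.108, 0.1904] W [0.0, -0.001, -0.01]
```

View pics/w2.png

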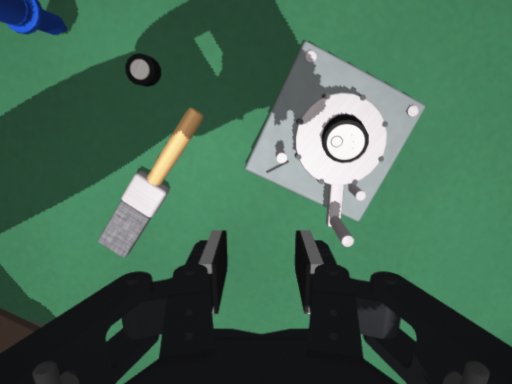

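The post top at (347,241) and the ring at (337,142) both match their predictions within a pixel. I'll descend over the post.

>>> {"op": "arm_command", "data": {
  "steps": [
    {"translation": [-0.073, 0.108, 0.05], "twist": [0, 0, 0], "fingers": -0.2},
    {"translation": [-0.073, 0.108, 0.061], "twist": [0, 0, 0], "fingers": -0.2},
    {"translation": [-0.073, 0.108, 0.061], "twist": [0, 0, 0], "fingers": -0.2},
    {"translation": [-0.073, 0.108, 0.12], "twist": [0, 0, 0], "fingers": -0.2},
    {"translation": [-0.073, 0.108, 0.188], "twist": [0, 0, 0], "fingers": -0.2}
  ]
}}

```text
time: 4.12
eef_pos: [0.4454, -0.2407, 0.0758]
tcp_rot: [0.969, 0.245, 0.002, 0.002]
contact_force: [-0.8, 0.4, -0.5]
opening: 0.395
finger_force: 0.0
```

>>> {"op": "arm_command", "data": {
  "steps": [
    {"translation": [0, 0, 0], "twist": [0, 0, 0], "fingers": -0.4},
    {"translation": [0, 0, 0], "twist": [0, 0, 0], "fingers": -0.4}
  ]
}}

```text
time: 4.38
eef_pos: [0.4447, -0.2413, 0.0766]
tcp_rot: [0.97, 0.245, 0.001, 0.001]
contact_force: [0.3, 0.1, 0.5]
opening: 0.3
finger_force: 0.0
```

```bash
python3 - <<'E'
from h import *
s=get_state();print(s['eef_pos'],s['opening'],s['contact_force'])
h=(.5195,-.2022,.0444)
w=[]
for cv in [.45,.65,.85,1.05,1.25]:
    a=np.pi+.65-cv+h[2]
    w.append(((h[0]+.085*np.cos(a),h[1]+.085*np.sin(a),.073),down(np.degrees(a-np.pi/2)-180)))
plan(w)
E
```

```text
[ 0.44467422 -0.24132474  0.07655374] 0.2995592220432296 [0.25908298 0.06494731 0.45702324]
T [0.0028, -0.0266, 0.0047] W [0.003, -0.002, 0.239]
T [0.0105, -0.0479, 0.0046] W [0.003, -0.002, 0.43]
T [0.0224, -0.0672, 0.0046] W [0.002, -0.002, 0.621]
T [0.0378, -0.0837, 0.0045] W [0.002, -0.002, 0.812]
T [0.0562, -0.0969, 0.0045] W [0.002, -0.003, 1.003]
```

>>> {"op": "arm_command", "data": {
  "steps": [
    {"translation": [0.003, -0.027, 0.003], "twist": [0, 0, 0.18], "fingers": -0.4},
    {"translation": [0.0105, -0.048, 0.003], "twist": [0, 0, 0.36], "fingers": -0.4},
    {"translation": [0.0224, -0.067, 0.003], "twist": [0, 0, 0.54], "fingers": -0.4},
    {"translation": [0.0378, -0.084, 0.003], "twist": [0, 0, 0.72], "fingers": -0.4},
    {"translation": [0.045, -0.09, 0.003], "twist": [0, 0, 0.85], "fingers": -0.4}
  ]
}}

```text
time: 5.0
eef_pos: [0.4432, -0.1668, 0.0758]
tcp_rot: [0.98, -0.199, 0.003, 0.002]
contact_force: [0.1, -2.0, -0.1]
opening: 0.298
finger_force: 0.8
```

```bash
python3 - <<'E'
from h import *
s=get_state();print(s['eef_pos'],s['opening'],s['contact_force'])
h=(.5195,-.2022,.0444)
w=[]
for cv in [1.2,1.3,1.35,1.4,1.45]:
    a=np.pi+.65-cv+h[2]
    w.append(((h[0]+.085*np.cos(a),h[1]+.085*np.sin(a),.073),down(np.degrees(a-np.pi/2)-180)))
plan(w)
E
```

```text
[ 0.44323712 -0.16677439  0.07581971] 0.29762962164057627 [ 0.14629699 -2.00305548 -0.08169975]
T [-0.0007, -0.008, 0.0037] W [0.002, -0.007, 0.101]
T [0.0011, -0.0192, 0.0037] W [0.001, -0.007, 0.196]
T [0.0024, -0.0248, 0.0037] W [0.001, -0.007, 0.244]
T [0.0039, -0.0302, 0.0037] W [0.001, -0.007, 0.292]
T [0.0058, -0.0356, 0.0037] W [0.001, -0.007, 0.339]
```

>>> {"op": "arm_command", "data": {
  "steps": [
    {"translation": [0, -0.008, 0.002], "twist": [0, 0, 0.1], "fingers": -0.4},
    {"translation": [0.001, -0.014, 0.002], "twist": [0, 0, 0.15], "fingers": -0.4},
    {"translation": [0.001, -0.019, 0.002], "twist": [0, 0, 0.2], "fingers": -0.4},
    {"translation": [0.0024, -0.025, 0.002], "twist": [0, 0, 0.24], "fingers": -0.4},
    {"translation": [0.003, -0.027, 0.002], "twist": [0, 0, 0.26], "fingers": -0.4}
  ]
}}

```text
time: 5.62
eef_pos: [0.453, -0.1493, 0.0739]
tcp_rot: [0.945, -0.328, 0.003, 0.001]
contact_force: [-0.1, -1.6, 0.3]
opening: 0.3
finger_force: 0.7
```

```bash
python3 - <<'E'
from h import *
s=get_state();print(s['eef_pos'],s['opening'],s['contact_force'],s['finger_force'])
h=(.5195,-.2022,.0444)
d=s['eef_pos'][:2]-h[:2];print('tcp cv',np.pi+.65+h[2]-np.arctan2(d[1],d[0])%(2*np.pi),np.hypot(*d))
E
```

```text
[ 0.45296158 -0.14925293  0.07390518] 0.299765249942347 [-0.05594948 -1.55440978  0.33275896] 0.7059339992702007
tcp cv 1.3665359573085007 0.08503383902713951
```

>>> {"op": "arm_command", "data": {
  "steps": [
    {"translation": [0, -0.002, 0], "twist": [0, 0, 0], "fingers": -0.4},
    {"translation": [0, -0.004, 0], "twist": [0, 0, 0], "fingers": -0.4},
    {"translation": [0, -0.006, 0], "twist": [0, 0, 0], "fingers": -0.4},
    {"translation": [0, -0.006, 0], "twist": [0, 0, 0], "fingers": -0.4}
  ]
}}

```text
time: 6.12
eef_pos: [0.4534, -0.1451, 0.0707]
tcp_rot: [0.945, -0.328, -0.0, 0.0]
contact_force: [-1.2, -2.7, 2.7]
opening: 0.299
finger_force: 1.6
```

>>> {"op": "arm_command", "data": {
  "steps": [
    {"translation": [0, -0.002, -0.004], "twist": [0, 0, 0], "fingers": -0.4},
    {"translation": [0, -0.005, -0.004], "twist": [0, 0, 0], "fingers": -0.4},
    {"translation": [0, -0.008, -0.004], "twist": [0, 0, 0], "fingers": -0.4},
    {"translation": [0, -0.008, -0.004], "twist": [0, 0, 0], "fingers": -0.4}
  ]
}}

```text
time: 6.62
eef_pos: [0.4529, -0.1441, 0.072]
tcp_rot: [0.945, -0.326, -0.004, 0.006]
contact_force: [-14.4, -19.6, 0.6]
opening: 0.303
finger_force: 12.2
```

```bash
python3 - <<'E'
from h import *
s=get_state();print(s['eef_pos'],s['opening'],s['contact_force'],s['finger_force'])
c=read_camera('wrist');save(c,'w3.png');t=read_camera('side');save(t,'s3.png')
a=cv2.imread('pics/w3.png');b=cv2.resize(cv2.imread('pics/s3.png')[230:330,210:350],(700,500),interpolation=cv2.INTER_CUBIC)
cv2.imwrite('pics/s3c.png',b)
E
```

```text
[ 0.45285656 -0.14405995  0.0720358 ] 0.3029042144951606 [-14.40881991 -19.60348353   0.64528023] 12.177115380764008
```

View pics/s3c.png

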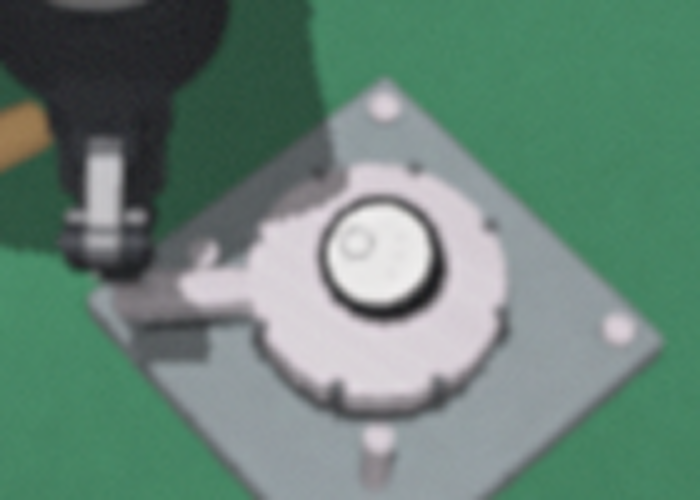

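The lever lies against the left pin, and the 24 N reaction shows a hard stop, so the collar is locked. Now I'll back off to mid-gap and rise.

>>> {"op": "arm_command", "data": {
  "steps": [
    {"translation": [0, 0.013, 0], "twist": [0, 0, 0], "fingers": -0.4},
    {"translation": [0, 0.013, 0], "twist": [0, 0, 0], "fingers": -0.4},
    {"translation": [0, 0.013, -0.06], "twist": [0, 0, 0], "fingers": -0.3},
    {"translation": [0, 0.013, -0.14], "twist": [0, 0, 0], "fingers": -0.2},
    {"translation": [0, 0.013, -0.2], "twist": [0, 0, 0], "fingers": 0.2}
  ]
}}

```text
time: 7.35
eef_pos: [0.4519, -0.147, 0.2262]
tcp_rot: [0.945, -0.328, 0.001, -0.0]
contact_force: [1.0, -0.2, 0.3]
opening: 0.589
finger_force: 0.0
```

```bash
python3 - <<'E'
from h import *
s=get_state();print(s['eef_pos'],s['opening'],s['contact_force'],s['qpos'])
plan([((.49,.0,.25),down(-70)),((.581,.153,.24),down(-10))])
E
```

```text
[ 0.45194311 -0.14697146  0.22615615] 0.5894277359865214 [ 1.03321619 -0.24734654  0.25404733] [-5.29136770e-01 -1.64149350e-01  2.05913234e+00  1.53951847e-03
  1.24419667e+00  1.70976147e+00]
T [-0.0816, -0.1853, -0.0316] W [-0.0, -0.003, -0.972]
T [-0.1129, -0.4205, -0.018] W [0.001, -0.003, -1.972]
```

>>> {"op": "arm_command", "data": {
  "steps": [
    {"translation": [-0.082, -0.185, -0.03], "twist": [0, 0, -0.95], "fingers": 0.2},
    {"translation": [-0.082, -0.185, -0.03], "twist": [0, 0, -0.95], "fingers": 0.2},
    {"translation": [-0.113, -0.42, -0.02], "twist": [0, 0, -0.95], "fingers": 0.2},
    {"translation": [-0.113, -0.42, -0.02], "twist": [0, 0, -0.95], "fingers": 0.2},
    {"translation": [-0.113, -0.42, -0.02], "twist": [0, 0, -0.95], "fingers": 0.2}
  ]
}}

```text
time: 7.98
eef_pos: [0.5723, 0.1399, 0.2389]
tcp_rot: [0.991, 0.137, 0.0, -0.001]
contact_force: [1.4, -1.6, -0.8]
opening: 0.602
finger_force: 0.0
```

>>> {"op": "arm_command", "data": {
  "steps": [
    {"translation": [0, 0, 0], "twist": [0, 0, 0], "fingers": 0.2}
  ]
}}

```text
time: 8.1
eef_pos: [0.5722, 0.1412, 0.2378]
tcp_rot: [0.991, 0.137, -0.001, -0.001]
contact_force: [0.1, -1.2, -0.6]
opening: 0.603
finger_force: 0.0
```

```bash
python3 - <<'E'
from h import *
s=get_state();print(s['eef_pos'],s['opening'])
plan([((.581,.153,.24),down(-10))])
E
```

```text
[0.57222504 0.14123761 0.23780509] 0.6032130538804485
T [0.0155, -0.0119, -0.0029] W [-0.002, -0.001, -1.071]
```

>>> {"op": "arm_command", "data": {
  "steps": [
    {"translation": [0.0155, -0.012, 0], "twist": [0, 0, -1], "fingers": 0.5},
    {"translation": [0.0155, -0.012, 0], "twist": [0, 0, -1], "fingers": 0.5},
    {"translation": [0.0155, -0.012, 0], "twist": [0, 0, -1], "fingers": 0.5},
    {"translation": [0.0155, -0.012, 0], "twist": [0, 0, -1], "fingers": 0.5},
    {"translation": [0.0155, -0.012, 0], "twist": [0, 0, -1], "fingers": 0.5}
  ]
}}

```text
time: 8.72
eef_pos: [0.5801, 0.1483, 0.2387]
tcp_rot: [0.822, 0.569, -0.0, -0.0]
contact_force: [-0.3, 0.6, -0.5]
opening: 0.752
finger_force: 0.0
```

>>> {"op": "arm_command", "data": {
  "steps": [
    {"translation": [0, 0, 0], "twist": [0, 0, 0], "fingers": 0.5},
    {"translation": [0, 0, 0], "twist": [0, 0, 0], "fingers": 0.5}
  ]
}}

```text
time: 8.98
eef_pos: [0.5803, 0.1483, 0.2388]
tcp_rot: [0.825, 0.566, 0.0, -0.0]
contact_force: [-0.3, 0.1, -0.5]
opening: 0.75
finger_force: 0.0
```

```bash
python3 - <<'E'
from h import *
s=get_state();print(s['eef_pos'],s['opening'],s['qpos'])
c=read_camera('wrist');save(c,'w4.png')
t=read_camera('top');save(t,'t4.png')
for X in [(.581,.153,.155),(.581,.153,.07)]: print(proj(c,X,s))
a=cv2.imread('pics/w4.png');b=cv2.resize(cv2.imread('pics/t4.png')[180:270,290:380],(384,384),interpolation=cv2.INTER_CUBIC)
im=np.hstack([a,b]);cv2.imwrite('pics/c4.png',cv2.resize(im,(800,343)))
plan([((.581,.153,.106),down(-10))])
E
```

```text
[0.58033502 0.14830159 0.23881057] 0.7499120303264095 [8.08149083e-02 1.14921024e-01 1.76217263e+00 2.89803647e-04
 1.26460930e+00 4.48978057e-01]
[192.22788065 259.4476294 ]
[170.15579726 259.75322089]
T [0.0061, -0.0016, 0.1771] W [-0.0, -0.0, -0.184]
```

View pics/c4.png

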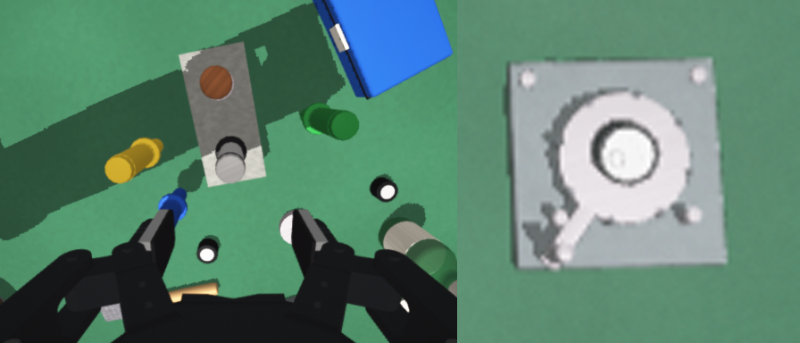

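The wrist view has the probe top at about (259,187) in full-frame pixels. The top-view inset shows the lever against the left stop pin by the black line. I'll refine the probe position.

```bash
python3 - <<'E'
from h import *
s=get_state();c=read_camera('wrist')
im=c['pixels'];x0,y0=225,160;cr=im[y0:y0+60,x0:x0+70][:,:,::-1]
cv2.imwrite('pics/cr.png',cv2.resize(cr,None,fx=8,fy=8,interpolation=cv2.INTER_CUBIC))
g=cv2.GaussianBlur(cv2.cvtColor(cv2.resize(cr,None,fx=4,fy=4,interpolation=cv2.INTER_CUBIC),cv2.COLOR_BGR2GRAY),(5,5),1)
C=cv2.HoughCircles(g,cv2.HOUGH_GRADIENT,1,20,param1=80,param2=15,minRadius=55,maxRadius=90)
for q in (C[0][:4] if C is not None else []):
    p=(y0+q[1]/4,x0+q[0]/4);print(p,q[2]/4,atz(c,p,.155,s))
print(atz(c,(187,258.7),.155,s))
E
```

```text
(np.float32(187.625), np.float32(257.625)) 17.25 [0.58114589 0.15684192 0.155     ]
(np.float32(191.875), np.float32(260.375)) 20.4 [0.58189068 0.15299553 0.155     ]
(np.float32(190.375), np.float32(253.125)) 20.95 [0.5771944  0.15605782 0.155     ]
(np.float32(172.375), np.float32(257.375)) 13.925 [0.58520154 0.16784549 0.155     ]
[0.58207802 0.15700549 0.155     ]
```

View pics/cr.png

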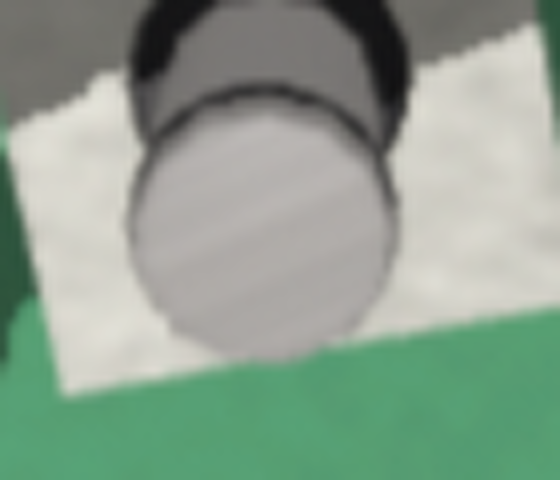

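The probe's top disc is centred at about (258,188.5) in the full frame, i.e. roughly (0.581, 0.155). I'll descend and grasp there.

```bash
python3 - <<'E'
from h import *
plan([((.581,.155,.2),down(-10)),((.581,.155,.106),down(-10))])
E
```

```text
T [0.0085, -0.0025, 0.0518] W [-0.0, -0.0, -0.183]
T [0.0085, -0.0025, 0.1771] W [-0.0, -0.0, -0.183]
```

>>> {"op": "arm_command", "data": {
  "steps": [
    {"translation": [0.0085, -0.0025, 0.0], "twist": [0, 0, -0.18], "fingers": 0.5},
    {"translation": [0.0085, -0.0025, 0.03], "twist": [0, 0, -0.18], "fingers": 0.5},
    {"translation": [0.0085, -0.0025, 0.08], "twist": [0, 0, -0.18], "fingers": 0.5},
    {"translation": [0.0085, -0.0025, 0.13], "twist": [0, 0, -0.18], "fingers": 0.5},
    {"translation": [0.0085, -0.0025, 0.177], "twist": [0, 0, -0.18], "fingers": 0.5}
  ]
}}

```text
time: 9.75
eef_pos: [0.581, 0.155, 0.1049]
tcp_rot: [0.767, 0.642, 0.0, -0.0]
contact_force: [1.0, -0.7, -0.1]
opening: 0.75
finger_force: 0.0
```

>>> {"op": "arm_command", "data": {
  "steps": [
    {"translation": [0, 0, 0], "twist": [0, 0, 0], "fingers": 0.5},
    {"translation": [0, 0, 0], "twist": [0, 0, 0], "fingers": 0},
    {"translation": [0, 0, 0], "twist": [0, 0, 0], "fingers": -0.2},
    {"translation": [0, 0, 0], "twist": [0, 0, 0], "fingers": -0.4},
    {"translation": [0, 0, 0], "twist": [0, 0, 0], "fingers": -0.5}
  ],
  "grip_force": 50
}}

```text
time: 10.38
eef_pos: [0.5821, 0.1552, 0.1081]
tcp_rot: [0.767, 0.642, 0.001, 0.001]
contact_force: [-1.7, -0.5, 5.2]
opening: 0.288
finger_force: 49.2
```

>>> {"op": "arm_command", "data": {
  "steps": [
    {"translation": [0, 0, 0], "twist": [0, 0, 0], "fingers": -1},
    {"translation": [0, 0, 0], "twist": [0, 0, 0], "fingers": -1},
    {"translation": [0, 0, 0], "twist": [0, 0, 0], "fingers": -1}
  ],
  "grip_force": 50
}}

```text
time: 10.75
eef_pos: [0.5821, 0.1552, 0.1081]
tcp_rot: [0.767, 0.642, 0.001, 0.001]
contact_force: [-2.1, 0.5, 6.0]
opening: 0.292
finger_force: 49.2
```

>>> {"op": "arm_command", "data": {
  "steps": [
    {"translation": [0, 0, -0.02], "twist": [0, 0, 0], "fingers": -1},
    {"translation": [0, 0, -0.06], "twist": [0, 0, 0], "fingers": -1},
    {"translation": [0, 0, -0.12], "twist": [0, 0, 0], "fingers": -1},
    {"translation": [0, 0, -0.19], "twist": [0, 0, 0], "fingers": -1},
    {"translation": [0, 0, -0.19], "twist": [0, 0, 0], "fingers": -1}
  ]
}}

```text
time: 11.38
eef_pos: [0.5839, 0.1553, 0.2552]
tcp_rot: [0.767, 0.642, 0.005, 0.003]
contact_force: [-0.3, -0.4, -1.5]
opening: 0.29
finger_force: 49.4
```

```bash
python3 - <<'E'
from h import *
s=get_state();print(s['eef_pos'],s['opening'],s['contact_force'],s['finger_force'])
Q=Rn.from_quat(s['tcp_rot']).as_matrix();print(Q)
c=read_camera('side');save(c,'s5.png')
# expected probe pts, grasp: origin z .025 at tcp z .108
for d in (-.083-.016,-.083,-.038,-.03,.047):
    print(d,np.round(proj(c,s['eef_pos']+np.array([0,0,d])),1))
y,x=proj(c,s['eef_pos']).astype(int);print(x,y)
cv2.imwrite('pics/s5c.png',cv2.resize(c['pixels'][max(y-60,0):y+90,x-90:x+90][:,:,::-1],None,fx=4,fy=4,interpolation=cv2.INTER_CUBIC));print(max(y-60,0),x-90)
h=(.5195,-.2022,.0444)
n=Rn.from_euler('z',h[2]).apply([-.259,0,.966])
spot=np.array([h[0],h[1],0])+Rn.from_euler('z',h[2]).apply([-.0029,.008,.0612])
print('spot',spot,n)
R=down(-10,n)
# TCP is 99mm along axis from tip
plan([((.53,.0,.29),None),(spot+n*(.099+.04),R)])
E
```

```text
[0.58390757 0.15527393 0.2552484 ] 0.29019188199353224 [-0.31152326 -0.37585254 -1.52573251] 49.436489939689636
[[ 1.75562758e-01  9.84396050e-01  1.19220712e-02]
 [ 9.84463539e-01 -1.75586474e-01  9.64357792e-04]
 [ 3.04266443e-03  1.15675391e-02 -9.99928465e-01]]
-0.099 [116.2 198.4]
-0.083 [110.1 197.6]
-0.038 [ 92.  195.1]
-0.03 [ 88.6 194.7]
0.047 [ 53.7 190. ]
192 75
15 102
spot [ 0.51624777 -0.1943366   0.0612    ] [-0.25874475 -0.01149582  0.966     ]
T [-0.2157, -0.0319, -0.0518] W [0.0, 0.0, 0.0]
T [-0.4847, -0.052, 0.0737] W [-0.239, 0.054, 0.005]
```

View pics/s5c.png

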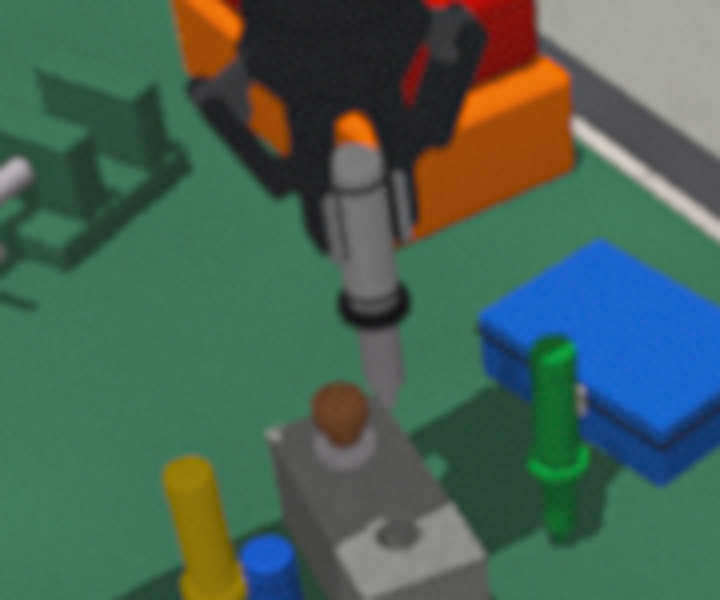

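The probe is held upright with its tip at about (199.5,115) in the full frame (predicted (198,116)), and it is clear of the stand. Moving over to the specimen.

>>> {"op": "arm_command", "data": {
  "steps": [
    {"translation": [-0.216, -0.032, -0.05], "twist": [0, 0, 0], "fingers": -1},
    {"translation": [-0.216, -0.032, -0.05], "twist": [0, 0, 0], "fingers": -1},
    {"translation": [-0.3, -0.04, -0.03], "twist": [-0.1, 0.02, 0], "fingers": -1},
    {"translation": [-0.38, -0.045, 0.0], "twist": [-0.2, 0.05, 0], "fingers": -1},
    {"translation": [-0.43, -0.05, 0.02], "twist": [-0.24, 0.054, 0], "fingers": -1}
  ]
}}

```text
time: 12.05
eef_pos: [0.4905, -0.1375, 0.2373]
tcp_rot: [0.76, 0.637, 0.102, 0.077]
contact_force: [1.3, -0.3, -2.1]
opening: 0.288
finger_force: 49.8
```

>>> {"op": "arm_command", "data": {
  "steps": [
    {"translation": [-0.06, 0, 0], "twist": [0, 0, 0], "fingers": -1},
    {"translation": [-0.06, 0, 0], "twist": [0, 0, 0], "fingers": -1}
  ]
}}

```text
time: 12.3
eef_pos: [0.4831, -0.1827, 0.2342]
tcp_rot: [0.762, 0.635, 0.101, 0.076]
contact_force: [0.4, 0.4, -2.2]
opening: 0.292
finger_force: 49.7
```

```bash
cat > app.py <<'E'
from h import *
import sys
off=float(sys.argv[1]);dx=np.array([float(v) for v in sys.argv[2:4]]+[0]) if len(sys.argv)>2 else 0
h=(.5195,-.2022,.0444);Rz=Rn.from_euler('z',h[2])
n=Rz.apply([-.2588,0,.9659]);spot=np.array([h[0],h[1],0])+Rz.apply([-.0029,.008,.0612])
s=get_state();Q=Rn.from_quat(s['tcp_rot']).as_matrix()
y=Q[:,1];R=down(np.degrees(np.arctan2(y[1],y[0])),n)
tip=s['eef_pos']+Q[:,2]*.099
print('tcp',s['eef_pos'],'angle err deg',np.degrees(np.arccos(-Q[:,2]@n)),'tip',tip,'tip rel spot: along n',(tip-spot)@n,'holder xy',Rz.inv().apply(tip-spot)*1e3,'F',s['contact_force'],s['contact_force']@n)
plan([(spot+dx+n*(.099+off),R)])
E
python3 app.py .03
```

```text
tcp [ 0.48309088 -0.18274226  0.23421071] angle err deg 0.6788196153181403 tip [ 0.50783421 -0.18149486  0.13836077] tip rel spot: along n 0.07655735413974749 holder xy [-7.83528193 13.20252856 77.16076527] F [ 0.44996657  0.44040967 -2.17796816] -2.2250949853673854
T [-0.0209, -0.0128, 0.0622] W [-0.009, 0.001, 0.014]
```

>>> {"op": "arm_command", "data": {
  "steps": [
    {"translation": [-0.021, -0.013, 0.03], "twist": [-0.009, 0.001, 0], "fingers": -1},
    {"translation": [-0.021, -0.013, 0.06], "twist": [-0.009, 0.001, 0], "fingers": -1},
    {"translation": [-0.021, -0.013, 0.075], "twist": [-0.009, 0.001, 0], "fingers": -1},
    {"translation": [-0.021, -0.013, 0.075], "twist": [-0.009, 0.001, 0], "fingers": -1},
    {"translation": [-0.021, -0.013, 0.075], "twist": [-0.009, 0.001, 0], "fingers": -1}
  ]
}}

```text
time: 12.92
eef_pos: [0.4882, -0.1937, 0.1804]
tcp_rot: [0.76, 0.637, 0.106, 0.082]
contact_force: [0.9, -0.1, -2.2]
opening: 0.287
finger_force: 49.7
```

```bash
python3 app.py .01; python3 - <<'E'
from h import *
s=get_state();Q=Rn.from_quat(s['tcp_rot']).as_matrix()
w=read_camera('wrist');t=read_camera('side');save(w,'w6.png');save(t,'s6.png')
spot=np.array([.5162,-.1943,.0612]);tip=s['eef_pos']+Q[:,2]*.099
for c,k in((t,'side'),(w,'wrist')):print(k,'spot',proj(c,spot,s),'tip',proj(c,tip,s))
print(recognise(t,'spot')[:2],recognise(t,'probe_tip')[:2])
r,c=proj(t,spot).astype(int);print(r-60,c-50)
a=cv2.resize(t['pixels'][r-60:r+30,c-50:c+50][:,:,::-1],(600,540),interpolation=cv2.INTER_CUBIC)
r,c=proj(w,spot,s).astype(int);r=min(max(r,30),350);c=min(max(c,35),475);print(r,c)
b=cv2.resize(w['pixels'][r-30:r+30,c-12:c+12][:,:,::-1],(200,500),interpolation=cv2.INTER_CUBIC)
b=cv2.copyMakeBorder(b,0,40,0,0,cv2.BORDER_CONSTANT)
cv2.imwrite('pics/c6.png',np.hstack([a,b]))
E
```

```text
tcp [ 0.48817413 -0.19366997  0.18040526] angle err deg 0.5683333362243532 tip [ 0.51435618 -0.19263919  0.08493569] tip rel spot: along n 0.023395868861345183 holder xy [-1.81438963  1.77969551 23.73569192] F [ 0.94111815 -0.12350533 -2.21287557] -2.379319160436502
T [-0.0036, -0.0045, 0.0178] W [0.006, -0.0, 0.015]
side spot [278.53438214 280.98596527] tip [271.50784167 279.9927642 ]
wrist spot [188.57564122 256.65217835] tip [192.73172991 261.34282705]
[{'point': [282.8, 286.9], 'conf': 0.55}] []
218 230
188 256
```

View pics/c6.png

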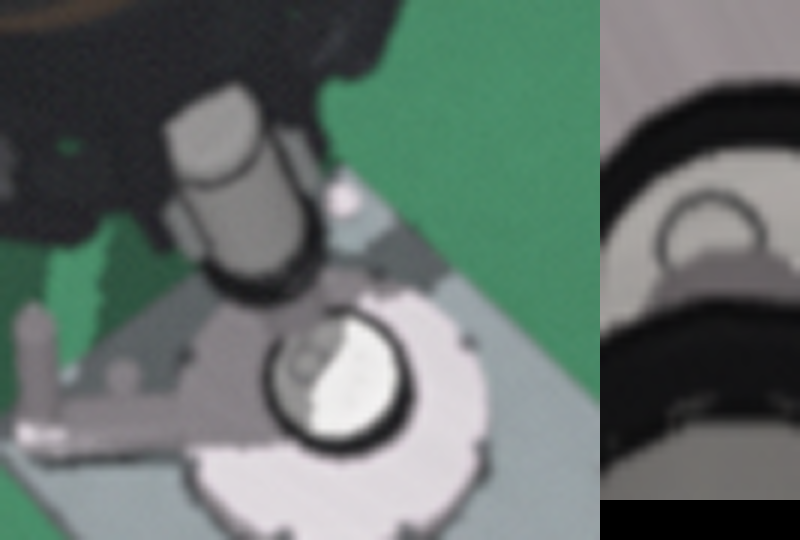

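The side view shows the ring at (281.2,278) and the wrist view shows it at (257.6,187.4), each within about 1 px of prediction. I'll close in, then check the probe's offset in the grip.

>>> {"op": "arm_command", "data": {
  "steps": [
    {"translation": [-0.0036, -0.0045, 0.01], "twist": [0.006, 0, 0], "fingers": -1},
    {"translation": [-0.0036, -0.0045, 0.018], "twist": [0.006, 0, 0], "fingers": -1},
    {"translation": [-0.0036, -0.0045, 0.018], "twist": [0.006, 0, 0], "fingers": -1},
    {"translation": [-0.0036, -0.0045, 0.018], "twist": [0.006, 0, 0], "fingers": -1}
  ]
}}

```text
time: 13.62
eef_pos: [0.4876, -0.1958, 0.1655]
tcp_rot: [0.76, 0.637, 0.103, 0.079]
contact_force: [-0.3, 0.2, -2.2]
opening: 0.292
finger_force: 49.7
```

```bash
python3 app.py .0; python3 - <<'E'
from h import *
s=get_state();Q=Rn.from_quat(s['tcp_rot']).as_matrix()
w=read_camera('wrist');t=read_camera('top');save(w,'w7.png')
def draw(c,im,o,f,d,r,col):
    a=np.linspace(0,2*np.pi,60)
    P=[s['eef_pos']+Q@np.array([r*np.cos(k),r*np.sin(k),d]) for k in a]
    pts=np.array([(proj(c,p,s)[::-1]-o+.5)*f for p in P]).astype(np.int32)
    cv2.polylines(im,[pts],True,col,1)
out=[]
for c,ctr in((w,proj(w,s['eef_pos'],s)),(t,proj(t,s['eef_pos'],s))):
    r,k=ctr.astype(int);f=6 if c is w else 9;hw=400//(2*f);hh=600//(2*f)
    r=min(r,383-hh);o=np.array([k-hw,r-hh]);print(o,f)
    im=cv2.resize(np.ascontiguousarray(c['pixels'][r-hh:r+hh,k-hw:k+hw][:,:,::-1]),None,fx=f,fy=f,interpolation=cv2.INTER_CUBIC)
    draw(c,im,o,f,-.047,.013,(0,0,255));draw(c,im,o,f,.03,.018,(0,255,255));draw(c,im,o,f,.038,.018,(0,255,0))
    out.append(cv2.resize(im,(390,590)))
cv2.imwrite('pics/c7.png',np.hstack(out))
E
```

```text
tcp [ 0.48757052 -0.19581849  0.16549833] angle err deg 0.4480796645184534 tip [ 0.51306545 -0.1946289   0.06984482] tip rel spot: along n 0.009176165297204655 holder xy [-3.1921633  -0.15076507  8.64482186] F [-0.31349743  0.17271602 -2.15187282] -1.999424757613846
T [0.0005, 0.0009, 0.0122] W [-0.001, -0.0, 0.015]
[228 195] 6
[318 195] 9
```

View pics/c7.png

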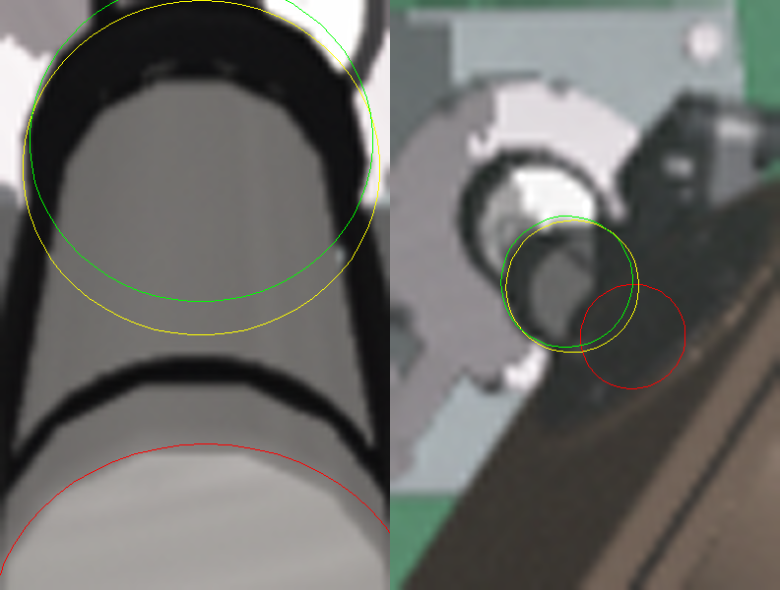

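The overlay matches the probe outline within about 0.5 mm, so its pose in the grip is known. The tip is about 9 mm above the face. I'll advance and watch the force (baseline along the normal is about −2.1 N).

>>> {"op": "arm_command", "data": {
  "steps": [
    {"translation": [0.001, 0.0018, 0.004], "twist": [-0.001, 0, 0], "fingers": -1},
    {"translation": [0.001, 0.0018, 0.008], "twist": [-0.001, 0, 0], "fingers": -1},
    {"translation": [0.001, 0.0018, 0.009], "twist": [-0.001, 0, 0], "fingers": -1},
    {"translation": [0.001, 0.0018, 0.009], "twist": [-0.001, 0, 0], "fingers": -1}
  ]
}}

```text
time: 14.22
eef_pos: [0.4907, -0.1952, 0.1593]
tcp_rot: [0.76, 0.637, 0.104, 0.079]
contact_force: [0.5, 0.2, -1.7]
opening: 0.294
finger_force: 49.7
```

```bash
python3 app.py .0
```

```text
tcp [ 0.49067462 -0.19518241  0.15930966] angle err deg 0.4434627459213446 tip [ 0.51626271 -0.19400725  0.06368086] tip rel spot: along n 0.0023886170519512263 holder xy [0.02953929 0.32835989 2.48085912] F [ 0.50877978  0.18494631 -1.73167005] -1.8062870109003755
T [-0.0006, -0.0008, 0.0032] W [-0.0, -0.0, 0.015]
```

>>> {"op": "arm_command", "data": {
  "steps": [
    {"translation": [0, 0, 0.002], "twist": [0, 0, 0], "fingers": -1},
    {"translation": [0, 0, 0.004], "twist": [0, 0, 0], "fingers": -1},
    {"translation": [0, 0, 0.004], "twist": [0, 0, 0], "fingers": -1}
  ]
}}

```text
time: 14.6
eef_pos: [0.4916, -0.1953, 0.1567]
tcp_rot: [0.76, 0.637, 0.104, 0.079]
contact_force: [0.5, -0.1, -1.7]
opening: 0.291
finger_force: 49.8
```

```bash
python3 app.py .0|head -1
```

```text
tcp [ 0.49157019 -0.19525527  0.15671666] angle err deg 0.4431142389286161 tip [ 0.51718926 -0.1941105   0.06109578] tip rel spot: along n -0.00034668345172407706 holder xy [ 0.95058994  0.18409028 -0.10422484] F [ 0.53568477 -0.1281074  -1.72684702] -1.8049885619779085
```

>>> {"op": "arm_command", "data": {
  "steps": [
    {"translation": [0, 0, 0.002], "twist": [0, 0, 0], "fingers": -1},
    {"translation": [0, 0, 0.002], "twist": [0, 0, 0], "fingers": -1},
    {"translation": [0, 0, 0.002], "twist": [0, 0, 0], "fingers": -1}
  ]
}}

```text
time: 14.98
eef_pos: [0.492, -0.1952, 0.1553]
tcp_rot: [0.76, 0.637, 0.104, 0.079]
contact_force: [-1.2, -0.8, 0.7]
opening: 0.293
finger_force: 49.9
```

```bash
python3 app.py .0|head -1
```

```text
tcp [ 0.4919563  -0.19524671  0.15533799] angle err deg 0.44326041806481403 tip [ 0.51758322 -0.19410813  0.05971914] tip rel spot: along n -0.0017782653615874857 holder xy [ 1.34427366  0.16896796 -1.48086483] F [-1.16740542 -0.76442837  0.7270111 ] 1.012827746821018
```

>>> {"op": "arm_command", "data": {
  "steps": [
    {"translation": [0, 0, 0.0015], "twist": [0, 0, 0], "fingers": -1},
    {"translation": [0, 0, 0.003], "twist": [0, 0, 0], "fingers": -1},
    {"translation": [0, 0, 0.003], "twist": [0, 0, 0], "fingers": -1}
  ]
}}

```text
time: 15.35
eef_pos: [0.4926, -0.1952, 0.1531]
tcp_rot: [0.76, 0.637, 0.104, 0.079]
contact_force: [-0.8, 0.2, 0.6]
opening: 0.288
finger_force: 50.0
```

```bash
python3 - <<'E'
from h import *
n=np.array([-.25874,-.0115,.966]);f=[]
for i in range(8):
    s=get_state();f.append(s['contact_force']@n);read_camera('wrist')
print(np.round(f,2),np.mean(f))
E
python3 app.py .0|head -1
```

```text
[0.8  1.38 1.64 0.51 1.5  1.48 0.96 1.81] 1.2595322302238467
tcp [ 0.49253244 -0.19521743  0.15306416] angle err deg 0.4432810503526131 tip [ 0.51816013 -0.19407778  0.05744553] tip rel spot: along n -0.0041238453518947175 holder xy [ 1.92195526  0.17368493 -3.75447078] F [-1.4080803   0.78622451  1.68258769] 1.980232177788308
```

>>> {"op": "arm_command", "data": {
  "steps": [
    {"translation": [0, 0, 0.0015], "twist": [0, 0, 0], "fingers": -1},
    {"translation": [0, 0, 0.0028], "twist": [0, 0, 0], "fingers": -1},
    {"translation": [0, 0, 0.0028], "twist": [0, 0, 0], "fingers": -1}
  ]
}}

```text
time: 16.12
eef_pos: [0.4931, -0.1952, 0.151]
tcp_rot: [0.76, 0.636, 0.104, 0.079]
contact_force: [-1.7, 0.6, 1.0]
opening: 0.295
finger_force: 50.1
```

```bash
python3 - <<'E'
from h import *
n=np.array([-.25874,-.0115,.966]);f=[]
for i in range(16):
    s=get_state();f.append(s['contact_force']@n);c=read_camera('wrist')
print(np.mean(f),np.std(f)/4,s['finger_force'],s['opening'])
save(read_camera('side'),'s9.png')
E
python3 app.py .0|head -1
```

```text
2.0855628969013895 0.14228423709430388 50.066152811050415 0.2931601686983869
tcp [ 0.49307806 -0.19514607  0.15100494] angle err deg 0.4433328557636123 tip [ 0.51870702 -0.19400137  0.0553867 ] tip rel spot: along n -0.006254738913300774 holder xy [ 2.47170264  0.22575057 -5.81329565] F [-1.15977898  0.1073471   1.57056499] 1.8156306340063169
```

The contact force is about 4.1 N (4 N at 6 mm), and position gives about 6 mm of plunger travel. The tip is less than 1 mm from the ring's centre, and the probe is square to the face.

```bash
python3 -c "
from plant import sign_off
print(sign_off())"
```

```text
the job is handed in; nothing more can be done
None
```

I handed the job in: the collar was turned to its locked stop first, and the probe is still gripped, square to the face inside the ring, with its spring tip pressed in about 6 mm at roughly 4 N.

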